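Load the mill jar through its funnel

ROBOT

A 6-joint arm with a two-finger parallel gripper is mounted at the origin on a cart in front of the work surface, level with it; the furniture and walls round the work are solid. World frame = base frame: x ahead of the robot, y to its left, z up, the work surface at z = 0. Lengths are in mm, angles in rad, forces in N, time in s.
With the tool pointing down it reaches from about 275 to 825 mm from the base axis. Payload 5.2 kg.
Tool frame: the origin (TCP) lies at the very end of the fingers, on their centre line; the grasp point (between the pads) lies 19 mm behind it; z points along the fingers, y is the direction in which the jaws open and shut (so a half turn about z gives the same grasp; the last joint's range is limited). The gripper opens to 93 mm and grips with 3 to 60 N. Pads are 15 mm wide; open, the fingers measure 128 mm over their backs; the gripper's body (75 mm by 188 mm) begins 65 mm behind the grasp point.
Start: joints at [-1.349, 0.259, 1.535, -0, 1.348, -0.203], TCP at [226.697, -501.112, 218.653] pointing down, gripper open.
Joint ranges: [-3.14, 3.14], [-0.91, 2.08], [0.19, 2.58], [-1.22, 4.36], [0.22, 2.71], [-3.12, 3.12]. Speed limits (rad/s): [2.57, 2.57, 3.14, 3.14, 3.14, 3.14].

INTERFACE

Orientations are given as a rotation vector (axis times angle).
In Python, from station import state, imaging, arm gives the robot as it stands.
- The arm moves only by the tool apply_moves, never from a script. Its argument "motion" is a list of rows, each a list of 3 entries, a list of its own where there are three numbers: the closure, from 0 (fully open) to 1 (shut), then the shift along the tool's x, y, z in mm, then the turn, a rotation vector about the tool's x, y, z in rad. A call has 1 to 20 rows; each row shifts and turns the pose as measured when the row begins, along the tool's axes as they then stand; what a row does not reach is not made up. A row lasts 1/12 s, in which the tool goes at most 41.7 mm and 7.16 degrees, less where a joint would pass 70% of its speed; a pose out of reach is approached as far as the arm can. A call with a gripper value outside its range is refused whole. The fingers move at their own pace and stop on an object; "squeeze" is the grip in N (left out, the last holds). Time passes only in rows, so rows that do not move let the fingers close. It gives the time, the measured TCP pose, the force and the opening at its end, in the units of the state.
- state(): the state, without advancing time (a new reading comes with each control period).
- imaging.capture(name): name is "scene" or "top"; returns the picture (420x560x3 uint8, red, green, blue); there is no depth.
- imaging.calibration(name): a dict with "fx", "fy", "cx", "cy" (pixels), "world_from_camera" (4x4, takes a point from camera to world coordinates). Camera axes: x right, y down, z forward; pixel columns grow to the right and rows downward; lengths in mm; the calibration is good to about 2 mm. A picture is of the moment at which its call begins. calibration takes no time and is no camera call.
- arm.hand_in(): hands the job in, once; it reports no verdict.
The state is a dict: "time": time; "q": joint angles; "joint_velocities": joint speeds; "tau": joint torques, N m; "position": TCP position; "tool_rot": TCP orientation; "contact_force": force on the tool from outside, world axes, zero at the start; "torque": the same for the moment, N m; "width": finger opening in mm.
Only numpy, scipy, OpenCV 4.12 (cv2) and the standard library are available. Lean on these libraries where they do the work, as an engineer would, in place of code of your own. Each camera call takes 0.05 s, during which the arm holds its last target.

TASK

Take the small metal scoop by its wooden cross handle and pour both ceramic grinding pebbles out of it, through the wide funnel, into the narrow jar that the funnel stands in. Then put the empty scoop back down on the table, upright, and let go. Do not knock the jar over.

Things in the scene. Friction and masses are not known exactly. Their poses are not given: they have to be found in the camera images.
- scoop_grip (a point): Centre of the wooden handle bar (14 mm thick along x, 16 high, 60 free along y) of the aluminium scoop, 70 mm above its underside. Pan 120 (x) x 60 mm, walls 30 high at both sides and at the back (-x); no wall at the pouring end (+x), whose floor lip is 75 mm ahead of this point and 67 below. z up as it stands. 0.15 kg. Pebbles roll out at about 40 degrees nose down.
- pebble_a_center (a point): centre of one of the two rounded white ceramic grinding pebbles, 20 mm across and 18 mm high, about 20 g; both start in the scoop, this one nearer its back wall
- pebble_b_center (a point): centre of the other, identical pebble, which starts nearer the scoop's pouring end
- funnel_jar: White ceramic jar, 50 mm bore, on a steel foot 90 mm wide, with a wide steel funnel fixed in its mouth; loose, 0.9 kg. Origin: centre of underside, z up its axis. Inner floor 13, jar rim 100, funnel mouth (130 wide, coaxial; throat 42) 150 mm above the origin. A second such jar without funnel stands near by and is not used.

How it is judged (in metres and radians):
On the way, in this order (a step that is already met when the one before it is completed fails the run):
1. the scoop is lifted well off the table (100 mm) with both pebbles still in it (height (world z) of scoop_grip above 0.17 m and distance between each of pebble_a_center, pebble_b_center and scoop_grip below 0.11 m), for 0.1 s.
2. both pebbles lie inside the jar under the funnel (horizontal distance between each of pebble_a_center, pebble_b_center and funnel_jar below 0.03 m and z of pebble_a_center in the frame of funnel_jar between 0 and 0.075 m and z of pebble_b_center in the frame of funnel_jar between 0 and 0.075 m), for 0.2 s.
At the end, for the whole second after the job is handed in: Both pebbles are inside the jar that carries the funnel (within 30 mm of its axis, less than 75 mm above its underside), that jar stands upright on the table (within 10 degrees), and the scoop stands upright on the table (within 10 degrees, its handle's centre 55 to 85 mm above the table), released (all of step 2 and angle between each of funnel_jar, scoop_grip's own z axis and vertical below 0.17 rad and height (world z) of funnel_jar below 0.02 m and height (world z) of scoop_grip between 0.055 and 0.085 m); the robot touches nothing.
It fails at once if the funnel jar is knocked over (tilted more than 30 degrees) (angle between funnel_jar's own z axis and vertical above 0.52 rad).
It also fails if it takes over 54 s, if anything falls off the work surface, if the arm or the gripper's body presses on something with over 40 N, if the wrist force passes 120 N, or if a joint passes its speed limit or range.

## Working session

There is one attempt and no reset: what is moved stays moved. The work goes in short steps, Python scripts to look and compute and a tool call to move; the robot and the scene stay as the last step left them, time stands still between calls to the robot, and variables do not carry over. Pictures are saved under pics/ and viewed, and the job is handed in when it is done.

Besides the shell and the picture viewer there is one more tool, called after "Emit:" by a JSON object that holds its "fn" and its "kwargs". apply_moves: Moves the arm, as the interface text tells. Its arguments: {"type":"object","properties":{"motion":{"type":"array","items":{"type":"array"}},"squeeze":{"type":"number"}},"required":["motion"]}

```bash
ls; mkdir -p pics
python3 - <<'E'
from station import state, imaging, arm
import cv2
print(state())
for n in("scene","top"):
    im=imaging.capture(n); cv2.imwrite(f"pics/{n}0.png",im[:,:,::-1])
    c=imaging.calibration(n); print(n,c)
E
```

```text
pics
{'time': 0.0, 'q': array([-1.34878163e+00,  2.59338844e-01,  1.53608054e+00, -3.25789309e-05,
        1.34794125e+00, -2.02802652e-01]), 'joint_velocities': array([ 0.00053336, -0.00042968, -0.00082487, -0.00044726,  0.00111847,
       -0.00068987]), 'tau': array([ 7.38984218e-04, -4.37314761e+01, -2.83998549e+01,  7.21112941e-02,
        4.13276476e-02, -1.40434709e-04]), 'position': array([ 226.57505564, -500.58108751,  217.82093396]), 'tool_rot': array([-3.06925814e+00, -6.61933468e-01,  7.65307208e-05]), 'contact_force': array([-0.39291456, -0.33988287, -0.05416444]), 'torque': array([ 0.01679442, -0.03113904, -0.03300443]), 'width': 92.82267879030157}
scene {'fx': 425.69193523015554, 'fy': 425.69193523015554, 'cx': 274.32254623074425, 'cy': 209.66040192505824, 'world_from_camera': array([[-9.11405153e-01, -2.41285852e-01,  3.33349343e-01,
         1.84662123e+02],
       [-4.11404258e-01,  5.15877464e-01, -7.51409994e-01,
         8.25136196e+02],
       [ 9.33718675e-03, -8.21980280e-01, -5.69439406e-01,
         5.67542828e+02],
       [ 0.00000000e+00,  0.00000000e+00,  0.00000000e+00,
         1.00000000e+00]])}
top {'fx': 475.8725523287643, 'fy': 475.8725523287643, 'cx': 284.1162624832365, 'cy': 209.37548087958768, 'world_from_camera': array([[-1.65557299e-02, -9.90548336e-01,  1.36161311e-01,
         3.63622705e+02],
       [-9.99859097e-01,  1.67792306e-02,  4.93839119e-04,
         1.96091876e+02],
       [-2.77385355e-03, -1.36133949e-01, -9.90686557e-01,
         9.22131571e+02],
       [ 0.00000000e+00,  0.00000000e+00,  0.00000000e+00,
         1.00000000e+00]])}
```

View pics/scene0.png

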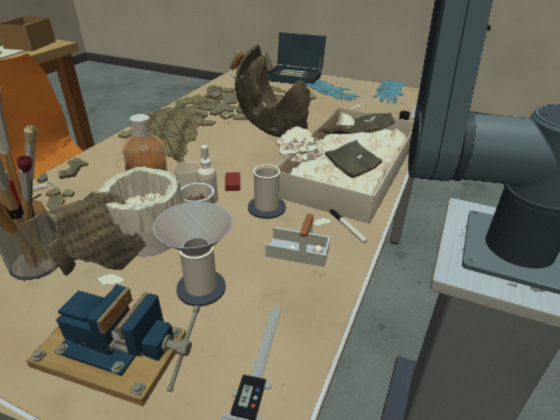

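View pics/top0.png

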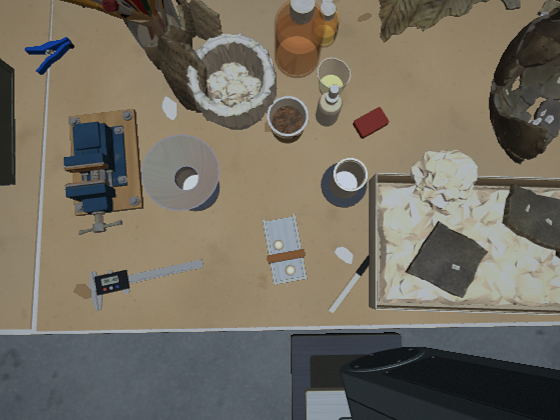

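Run:
```python
import cv2,numpy as np
a=cv2.imread("pics/top0.png")[200:300,240:330]; a=cv2.resize(a,None,fx=5,fy=5,interpolation=cv2.INTER_CUBIC)
b=cv2.imread("pics/scene0.png")[205:275,255:340]; b=cv2.resize(b,None,fx=3.5,fy=3.5,interpolation=cv2.INTER_CUBIC)
W=np.zeros((500,450+b.shape[1],3),np.uint8);W[:,:450]=a;W[:b.shape[0],450:]=b
cv2.imwrite("pics/crop0.png",W)
c=cv2.imread("pics/top0.png")[120:220,130:230]; cv2.imwrite("pics/crop1.png",cv2.resize(c,None,fx=5,fy=5,interpolation=cv2.INTER_CUBIC))
```

```text
(no output)
```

View pics/crop0.png

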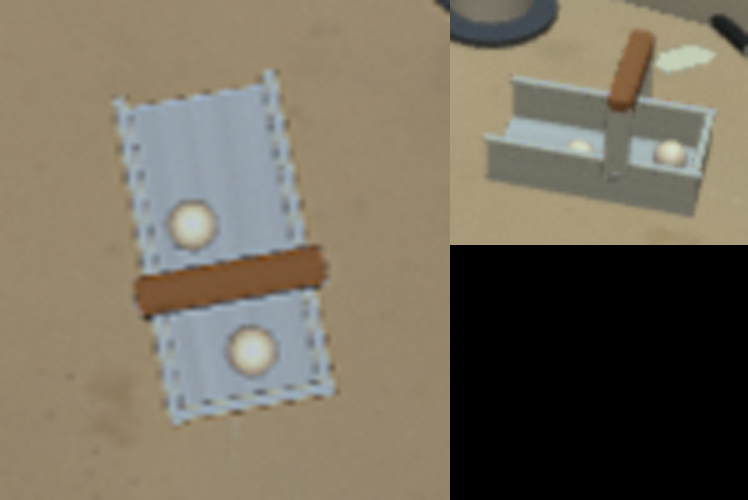

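View pics/crop1.png

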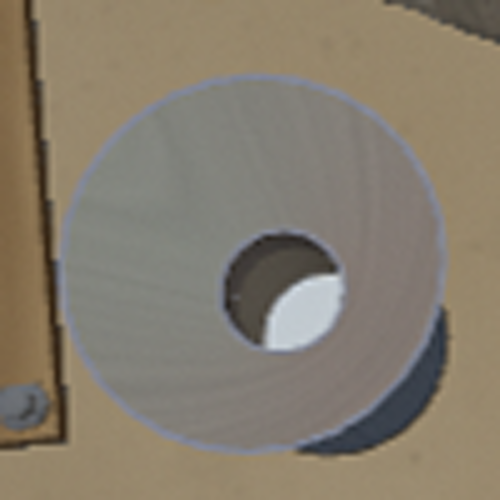

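```bash
cat > h.py <<'E'
import numpy as np
from station import state, imaging, arm
from scipy.spatial.transform import Rotation as R
def ray(n,u,v):
    c=imaging.calibration(n);T=c["world_from_camera"]
    return T[:3,3],T[:3,:3]@np.array([(u-c["cx"])/c["fx"],(v-c["cy"])/c["fy"],1.])
def onz(n,u,v,z):
    o,d=ray(n,u,v);return o+d*(z-o[2])/d[2]
def proj(n,p):
    c=imaging.calibration(n);T=np.linalg.inv(c["world_from_camera"]);q=T[:3,:3]@np.array(p)+T[:3,3]
    return np.array([c["fx"]*q[0]/q[2]+c["cx"],c["fy"]*q[1]/q[2]+c["cy"]])
E
python3 - <<'E'
from h import *
c0=lambda x,y:((x+.5)/5-.5+240,(y+.5)/5-.5+200)
for nm,x,y,z in [("hL",140,296,78),("hR",324,265,78),("hC",231,281,78),("lipL",120,102,30),("lipR",270,73,30),("backL",178,420,30),("backR",332,392,30),("pb",192,225,12),("pa",252,351,12)]:
    print(nm,onz("top",*c0(x,y),z).round(1))
print("funnel",onz("top",180.5,172.6,150).round(1), onz("top",130+283/5,120+291/5,100).round(1))
print("funnelL/R",onz("top",130+60/5,120+263/5,150),onz("top",130+445/5,120+263/5,150))
print(proj("scene",onz("top",*c0(231,281),78)),proj("scene",onz("top",180.5,172.6,150)))
print(R.from_rotvec(state()["tool_rot"]).as_matrix().round(3))
E
```

```text
hL [392.1 227.1  78. ]
hR [401.9 161.9  78. ]
hC [396.8 194.9  78. ]
lipL [466.7 235.6  30. ]
lipR [476.7 178.8  30. ]
backL [347.7 215.4  30. ]
backR [357.  158.1  30. ]
pb [421.  209.4  12. ]
pa [372.8 187.3  12. ]
funnel [534.1 367.1 150. ] [534.9 367.3 100. ]
funnelL/R [535.2269321  430.88289211 150.        ] [533.03722444 303.27870541 150.        ]
[306.05758089 223.15302077] [192.68048206 223.42344368]
[[ 0.911  0.412 -0.   ]
 [ 0.412 -0.911  0.002]
 [ 0.    -0.002 -1.   ]]
```

Emit:
{"fn": "apply_moves", "kwargs": {"motion": [[0,[22,-28,0],[0,0,0]],[0,[22,-28,0],[0,0,0]],[0,[22,-28,0],[0,0,0]],[0,[22,-28,0],[0,0,0]],[0,[22,-28,0],[0,0,0]],[0,[22,-28,0],[0,0,0]],[0,[22,-28,0],[0,0,0]],[0,[22,-28,0],[0,0,0]],[0,[22,-28,0],[0,0,0]],[0,[22,-28,0],[0,0,0]],[0,[22,-28,0],[0,0,0]],[0,[22,-28,0],[0,0,0]],[0,[22,-28,0],[0,0,0]],[0,[22,-28,0],[0,0,0]],[0,[22,-28,0],[0,0,0]],[0,[22,-28,0],[0,0,0]],[0,[22,-28,0],[0,0,0]],[0,[22,-28,0],[0,0,0]]]}}

```text
time: 1.6
position: [380.6, 145.6, 214.7]
tool_rot: [-3.069, -0.638, 0.001]
contact_force: [0.1, -0.2, -0.1]
width: 93.2
```

```bash
cat >> h.py <<'E'
def st():
    s=state(); M=R.from_rotvec(s["tool_rot"]).as_matrix()
    print("t",round(s["time"],2),"q",s["q"].round(3),"p",s["position"].round(1),"F",s["contact_force"].round(1),"w",round(s["width"],1)); print(M.round(3)); return s,M
def goal(p,Rg):
    s,M=st(); print("shift",(M.T@(np.array(p)-s["position"])).round(1),"turn",R.from_matrix(M.T@Rg).as_rotvec().round(3))
def down(a,tilt=0,flip=1): # y along azimuth a ; tilt nose-down
    ys=np.array([np.cos(a),np.sin(a),0]); z=np.array([0,0,-1.])
    y=ys*np.cos(tilt)+z*np.sin(tilt); zz=z*np.cos(tilt)-ys*np.sin(tilt)
    return np.column_stack([np.cross(y,zz),y,zz])
E
python3 -c "
from h import *
goal([397,195,130],down(.164))"
```

```text
t 1.6 q [ 0.083 -0.002  1.851  0.007  1.295  1.242] p [380.6 145.6 214.7] F [ 0.1 -0.2 -0.1] w 93.2
[[ 0.917  0.398 -0.002]
 [ 0.398 -0.917  0.007]
 [ 0.001 -0.007 -1.   ]]
shift [ 34.7 -38.2  85. ] turn [-0.005 -0.006 -1.325]
```

Emit:
{"fn": "apply_moves", "kwargs": {"motion": [[0,[17,-19,3],[0,0,0]],[0,[16,-18,3],[0,0,-0.1]],[0,[0,0,3],[0,0,-0.12]],[0,[0,0,3],[0,0,-0.12]],[0,[0,0,3],[0,0,-0.12]],[0,[0,0,3],[0,0,-0.12]],[0,[0,0,3],[0,0,-0.12]],[0,[0,0,3],[0,0,-0.12]],[0,[0,0,3],[0,0,-0.12]],[0,[0,0,3],[0,0,-0.12]],[0,[0,0,3],[0,0,-0.12]],[0,[0,0,3],[0,0,-0.12]],[0,[0,0,0],[0,0,0]]]}}

```text
time: 2.68
position: [392.3, 204.8, 172.8]
tool_rot: [-1.983, -2.42, 0.002]
contact_force: [0.1, 0.2, -0.6]
width: 93.4
```

```bash
python3 -c "
from h import *
goal([397,195,51],down(.164))"
```

```text
t 2.68 q [0.22  0.108 1.842 0.01  1.201 0.018] p [392.3 204.8 172.8] F [ 0.1  0.2 -0.6] w 93.4
[[-0.196  0.98  -0.011]
 [ 0.98   0.197  0.007]
 [ 0.009 -0.009 -1.   ]]
shift [-11.6   3.9 121.6] turn [-0.01  -0.009  0.034]
```

Emit:
{"fn": "apply_moves", "kwargs": {"motion": [[0,[-11,4,20],[-0.01,-0.009,0.034]],[0,[-1,0,20],[0,0,0]],[0,[0,0,10],[0,0,0]],[0,[0,0,0],[0,0,0]]]}}

```text
time: 3.02
position: [399.0, 193.8, 121.6]
tool_rot: [2.05, 2.378, 0.003]
contact_force: [-0.5, -0.6, 0.1]
width: 93.3
```

```bash
python3 -c "
from h import *
import cv2
goal([397,195,51],down(.164))
a=cv2.resize(imaging.capture('scene')[150:290,220:380,::-1],None,fx=4,fy=4);cv2.imwrite('pics/s1.png',a)"
```

```text
t 3.02 q [ 0.2    0.162  1.919 -0.     1.058  0.052] p [399.  193.8 121.6] F [-0.5 -0.6  0.1] w 93.3
[[-0.147  0.989  0.003]
 [ 0.989  0.147  0.   ]
 [-0.     0.003 -1.   ]]
shift [ 1.5 -2.  70.6] turn [ 0.003  0.    -0.016]
```

View pics/s1.png

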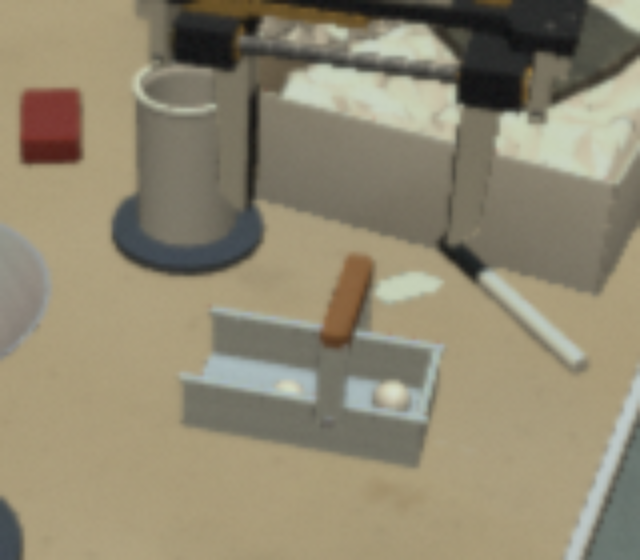

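Emit:
{"fn": "apply_moves", "kwargs": {"motion": [[0,[1,-1,20],[0,0,-0.016]],[0,[0,-1,20],[0,0,0]],[0,[0,0,16],[0,0,0]],[0,[0,0,8],[0,0,0]],[0,[0,0,3],[0,0,0]],[0,[0,0,0],[0,0,0]]], "squeeze": 30}}

```text
time: 3.57
position: [402.0, 196.0, 58.2]
tool_rot: [2.038, 2.381, 0.015]
contact_force: [-0.1, -0.0, 0.3]
width: 92.9
```

```bash
python3 -c "
from h import *
goal([397,195,51],down(.164))"
```

```text
t 3.57 q [0.203 0.254 1.994 0.    0.881 0.049] p [402.  196.   58.2] F [-0.1 -0.   0.3] w 92.9
[[-0.154  0.988  0.012]
 [ 0.988  0.154  0.003]
 [ 0.001  0.012 -1.   ]]
shift [-0.2 -5.1  7.2] turn [ 0.012 -0.001 -0.009]
```

Emit:
{"fn": "apply_moves", "kwargs": {"motion": [[0,[0,-5,6],[0.012,0,-0.01]],[0,[0,0,1],[0,0,0]],[0,[0,0,0],[0,0,0]]]}}

```text
time: 3.82
position: [398.5, 195.7, 52.8]
tool_rot: [2.03, 2.396, 0.005]
contact_force: [0.7, -0.2, 0.5]
width: 92.9
```

```bash
python3 -c "
from h import *
goal([397,195,51],down(.164))"
```

```text
t 3.82 q [2.040e-01 2.630e-01 1.999e+00 1.000e-03 8.760e-01 3.800e-02] p [398.5 195.7  52.8] F [ 0.7 -0.2  0.5] w 92.9
[[-0.164  0.986  0.003]
 [ 0.986  0.164  0.001]
 [ 0.001  0.003 -1.   ]]
shift [-0.4 -1.6  1.8] turn [ 0.003 -0.001  0.001]
```

Emit:
{"fn": "apply_moves", "kwargs": {"motion": [[0.4,[0,-1.5,1],[0.003,0,0]],[0.7,[0,0,0],[0,0,0]],[0.75,[0,0,0],[0,0,0]],[0.78,[0,0,0],[0,0,0]],[0.8,[0,0,0],[0,0,0]],[0.82,[0,0,0],[0,0,0]],[0.84,[0,0,0],[0,0,0]],[0.86,[0,0,0],[0,0,0]],[0.88,[0,0,0],[0,0,0]],[0.9,[0,0,0],[0,0,0]],[1,[0,0,0],[0,0,0]],[1,[0,0,0],[0,0,0]]]}}

```text
time: 4.82
position: [398.2, 195.7, 53.4]
tool_rot: [2.031, 2.395, 0.005]
contact_force: [-0.0, 0.2, -0.6]
width: 17.6
```

```bash
python3 -c "
from h import *
goal([397,195,51],down(.164))"
```

```text
t 4.82 q [2.040e-01 2.620e-01 1.999e+00 1.000e-03 8.770e-01 3.900e-02] p [398.2 195.7  53.4] F [-0.   0.2 -0.6] w 17.6
[[-0.164  0.987  0.003]
 [ 0.987  0.164  0.002]
 [ 0.001  0.003 -1.   ]]
shift [-0.5 -1.3  2.4] turn [ 0.003 -0.001  0.   ]
```

Emit:
{"fn": "apply_moves", "kwargs": {"motion": [[1,[0,0,0],[0,0,0]],[1,[0,0,0],[0,0,0]],[1,[0,0,0],[0,0,0]],[1,[0,0,0],[0,0,0]]]}}

```text
time: 5.15
position: [398.0, 195.7, 53.4]
tool_rot: [2.031, 2.395, 0.004]
contact_force: [0.1, -1.0, 0.7]
width: 13.7
```

```bash
python3 -c "
from h import *
import cv2
goal([397,195,51],down(.164))
a=cv2.resize(imaging.capture('scene')[150:290,220:380,::-1],None,fx=4,fy=4);cv2.imwrite('pics/s2.png',a)"
```

```text
t 5.15 q [2.040e-01 2.620e-01 1.999e+00 1.000e-03 8.780e-01 3.900e-02] p [398.  195.7  53.4] F [ 0.1 -1.   0.7] w 13.7
[[-0.163  0.987  0.003]
 [ 0.987  0.163  0.001]
 [ 0.001  0.003 -1.   ]]
shift [-0.5 -1.1  2.4] turn [ 0.003 -0.001  0.   ]
```

View pics/s2.png

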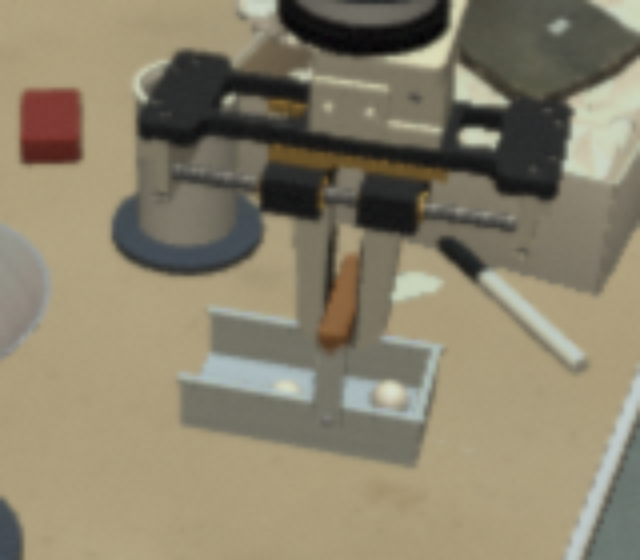

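Run:
```python
import numpy as np
from scipy.optimize import least_squares
D=[([-1.34878,.25934,1.53608,1.34794],[226.575,-500.58,217.82]),
([.083,-.002,1.851,1.295],[380.6,145.6,214.7]),([.22,.108,1.842,1.201],[392.3,204.8,172.8]),([.2,.162,1.919,1.058],[399,193.8,121.6]),([.203,.254,1.994,.881],[402,196,58.2]),([.204,.262,1.999,.878],[398,195.7,53.4])]
def f(x):
    A,B,ph,h=x;o=[]
    for q,p in D:
        r=np.cos(q[0])*p[0]+np.sin(q[0])*p[1]
        o+=[A*np.sin(q[1])+B*np.sin(q[1]+q[2]+ph)-r, h+A*np.cos(q[1])+B*np.cos(q[1]+q[2]+ph)-p[2]]
    return o
for x0 in([400,400,0,100],[400,400,-.5,100]):
    s=least_squares(f,x0);print(s.x,np.abs(s.fun).max())
for q,p in D: print(-np.sin(q[0])*p[0]+np.cos(q[0])*p[1], sum(q[1:]))
```

```text
[ 5.39085183e+02  4.25283470e+02  1.25426348e-01 -1.57592353e+02] 2.843424717583673
[ 5.39085184e+02  4.25283470e+02  1.25426349e-01 -1.57592354e+02] 2.843424707653867
110.78764977356997 3.14336
113.54522651179937 3.144
114.25231648828297 3.1510000000000002
110.66783979840321 3.1390000000000002
110.92869734052714 3.129
111.01195403056565 3.1390000000000002
```

Emit:
{"fn": "apply_moves", "kwargs": {"motion": [[1,[0,0,-5],[0,0,0]],[1,[0,0,-10],[-0.03,0,0]],[1,[0,0,-15],[-0.03,0,0]],[1,[0,0,-20],[-0.03,0,0]],[1,[0,0,-20],[-0.03,0,0]],[1,[0,0,-20],[0,0,0]],[1,[0,0,-20],[0,0,0]],[1,[0,0,-20],[0,0,0]],[1,[0,0,-20],[0,0,0]],[1,[0,0,-15],[0,0,0]],[1,[0,0,-10],[0,0,0]],[1,[0,0,-5],[0,0,0]],[1,[0,0,0],[0,0,0]]]}}

```text
time: 6.28
position: [374.3, 191.3, 240.2]
tool_rot: [1.981, 2.336, 0.138]
contact_force: [0.3, -0.7, -3.0]
width: 13.7
```

```bash
python3 -c "
from h import *
import cv2
goal([397,195,200],down(.164))
a=cv2.resize(imaging.capture('scene')[110:290,170:380,::-1],None,fx=3,fy=3);cv2.imwrite('pics/s3.png',a)"
```

```text
t 6.28 q [ 0.21  -0.075  1.862 -0.005  1.237  0.047] p [374.3 191.3 240.2] F [ 0.3 -0.7 -3. ] w 13.7
[[-0.163  0.98   0.116]
 [ 0.987  0.162  0.02 ]
 [ 0.001  0.118 -0.993]]
shift [-0.1 18.1 42.7] turn [ 0.118 -0.001  0.   ]
```

View pics/s3.png

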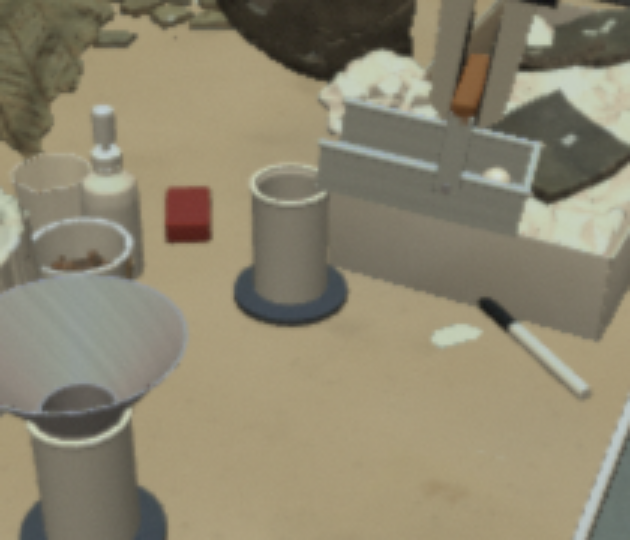

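```bash
cat > ik.py <<'E'
import numpy as np
from scipy.optimize import least_squares
from scipy.spatial.transform import Rotation as R
from h import down
A,B,ph,h,L,d=539.1,425.3,.1254,212,370,111.
def fk(q,s=1):
    r=A*np.sin(q[1])+B*np.sin(q[1]+q[2]+ph); z=h+A*np.cos(q[1])+B*np.cos(q[1]+q[2]+ph)
    Rt=R.from_euler('ZYZYZ',[q[0],q[1]+q[2],s*q[3],q[4],q[5]+np.pi/2])
    c,sn=np.cos(q[0]),np.sin(q[0])
    return np.array([c*r-sn*d,sn*r+c*d,z])+Rt.apply([0,0,L]),Rt
lo=[-3.14,-.91,.19,-1.22,.22,-3.12];hi=[3.14,2.08,2.58,4.36,2.71,3.12]
def ik(p,M,q0,s=1):
    def f(q):
        P,Rt=fk(q,s);return np.r_[(P-p)/300,(R.from_matrix(M).inv()*Rt).as_rotvec()]
    o=least_squares(f,np.clip(q0,np.array(lo)+.01,np.array(hi)-.01),bounds=(lo,hi));return o.x,np.abs(o.fun).max()
E
python3 - <<'E'
from ik import *
q=[.21,-.075,1.862,-.005,1.237,.047]
P,Rt=fk(q);print(P,Rt.as_matrix().round(3))
F=np.array([534.5,367.2])
for s in(1,-1):
  for azd in range(0,360,20):
    az=np.radians(azd);u=np.array([np.cos(az),np.sin(az)]);q=None
    best=None
    for q0 in([.3,.2,1.5,0.,1.4,-1.5],[.3,.2,1.5,0.,1.4,1.5],[.3,.2,1.5,1.5,1.4,-1.5],[.3,.2,1.5,2.5,1.4,0],[.3,.2,1.5,-1,1.4,0]):
      qq=q0;ee=0
      for t in(0,.3,.6,.85,1.):
        # bar at: lip over center: lip rel
        lip=np.array([75*np.cos(t)-67*np.sin(t),-75*np.sin(t)-67*np.cos(t)])
        M=down(az,t); bar=np.r_[F-u*lip[0],170-lip[1]]; tcp=bar+M[:,2]*16.6
        qq,e=ik(tcp,M,qq,s);ee=max(ee,e)
        if t==0:q1=qq
      if best is None or ee<best[0]: best=(ee,q1,qq)
    print(s,azd,round(best[0],3),best[1].round(2),best[2].round(2))
E
```

```text
Traceback (most recent call last):
  File "ik.py", line 8, in fk
    Rt=R.from_euler('ZYZYZ',[q[0],q[1]+q[2],s*q[3],q[4],q[5]+np.pi/2])
  File "scipy/spatial/transform/_rotation.pyx", line 1413, in scipy.spatial.transform._rotation.Rotation.from_euler
ValueError: Expected axis specification to be a non-empty string of upto 3 characters, got ZYZYZ
```

```bash
sed -i "s/Rt=R.from_euler.*/Rt=R.from_euler('ZYZ',[q[0],q[1]+q[2],s*q[3]])*R.from_euler('YZ',[q[4],q[5]+np.pi\/2])/" ik.py
cat > sweep.py <<'E'
from ik import *
q=[.21,-.075,1.862,-.005,1.237,.047]
P,Rt=fk(q);print(P,Rt.as_matrix().round(3))
F=np.array([534.5,367.2])
for s in(1,-1):
  for azd in range(0,360,20):
    az=np.radians(azd);u=np.array([np.cos(az),np.sin(az)]);q=None
    best=None
    for q0 in([.3,.2,1.5,0.,1.4,-1.5],[.3,.2,1.5,0.,1.4,1.5],[.3,.2,1.5,1.5,1.4,-1.5],[.3,.2,1.5,2.5,1.4,0],[.3,.2,1.5,-1,1.4,0]):
      qq=q0;ee=0
      for t in(0,.3,.6,.85,1.):
        # bar at: lip over center: lip rel
        lip=np.array([75*np.cos(t)-67*np.sin(t),-75*np.sin(t)-67*np.cos(t)])
        M=down(az,t); bar=np.r_[F-u*lip[0],170-lip[1]]; tcp=bar+M[:,2]*16.6
        qq,e=ik(tcp,M,qq,s);ee=max(ee,e)
        if t==0:q1=qq
      if best is None or ee<best[0]: best=(ee,q1,qq)
    print(s,azd,round(best[0],3),best[1].round(2),best[2].round(2))
E
python3 sweep.py
```

```text
[372.09649431 191.01575676 239.66912314] [[-0.164  0.98   0.116]
 [ 0.987  0.162  0.02 ]
 [ 0.001  0.117 -0.993]]
1 0 0.0 [0.48 0.33 1.43 0.   1.38 0.48] [0.29 1.15 0.22 0.57 2.68 0.68]
1 20 0.062 [ 0.44  0.31  1.46 -0.    1.37  0.09] [0.39 1.14 0.23 0.13 2.71 0.15]
1 40 0.072 [ 0.39  0.3   1.47 -0.    1.37 -0.3 ] [ 0.52  1.16  0.19 -0.39  2.71 -0.46]
1 60 0.026 [ 0.35  0.32  1.45  0.    1.38 -0.69] [ 0.63  1.17  0.19 -0.75  2.6  -0.91]
1 80 0.0 [ 0.33  0.35  1.41  0.    1.39 -1.07] [ 0.73  1.04  0.46 -0.81  2.34 -1.03]
1 100 0.0 [ 0.31  0.39  1.35  0.    1.41 -1.43] [ 0.82  0.86  0.83 -0.85  2.02 -1.08]
1 120 0.0 [ 0.31  0.43  1.27  0.    1.43 -1.78] [ 0.89  0.69  1.16 -0.92  1.71 -1.14]
1 140 0.0 [ 0.33  0.48  1.2   0.    1.46 -2.12] [ 0.92  0.52  1.47 -1.03  1.39 -1.19]
1 160 0.0 [ 0.35  0.52  1.13  0.    1.49 -2.44] [ 0.89  0.35  1.75 -1.18  1.04 -1.25]
1 180 0.055 [ 0.39  0.56  1.08 -0.    1.51 -2.76] [ 0.75  0.16  1.94 -1.22  0.64 -1.49]
1 200 0.048 [ 0.42  0.58  1.04 -0.    1.52 -3.07] [ 0.56  0.05  2.08 -1.22  0.22 -1.81]
1 220 0.0 [0.46 0.58 1.04 0.   1.52 2.9 ] [0.18 0.02 2
[... 1347 characters left out ...]
.4   0.63 -1.31]
-1 200 0.031 [ 0.42  0.58  1.04  0.    1.52 -3.07] [ 0.55  0.07  2.15  1.95  0.22 -1.07]
-1 220 0.062 [ 0.46  0.58  1.04 -0.    1.52  2.9 ] [ 0.2  -0.    2.12 -1.22  0.41  1.64]
-1 240 0.031 [ 0.49  0.57  1.06 -0.    1.52  2.59] [-0.03  0.11  2.04 -1.22  0.89  1.28]
-1 260 0.0 [ 0.52  0.54  1.1  -0.    1.5   2.26] [-0.11  0.27  1.87 -1.1   1.23  1.11]
-1 280 0.0 [0.54 0.5  1.17 0.   1.47 1.94] [-0.09  0.44  1.6  -0.95  1.52  1.04]
-1 300 0.0 [ 0.55  0.46  1.24 -0.    1.45  1.59] [-0.02  0.61  1.3  -0.83  1.8   0.97]
-1 320 0.0 [0.54 0.41 1.32 0.   1.42 1.24] [ 0.07  0.78  0.98 -0.74  2.08  0.9 ]
-1 340 0.0 [0.52 0.36 1.38 0.   1.4  0.87] [ 0.18  0.96  0.63 -0.65  2.37  0.8 ]
```

```bash
python3 -c "
from h import *
goal([568.7,273.2,240],down(.164))"
```

```text
t 6.33 q [ 0.21  -0.075  1.863 -0.005  1.236  0.047] p [374.2 191.3 239.6] F [-0.1  0.2 -1.7] w 13.7
[[-0.163  0.98   0.115]
 [ 0.987  0.162  0.02 ]
 [ 0.001  0.117 -0.993]]
shift [ 49.  204.   23.6] turn [ 0.117 -0.001  0.   ]
```

Emit:
{"fn": "apply_moves", "kwargs": {"motion": [[1,[2,5,0],[0.03,0,0]],[1,[3,10,0],[0.03,0,0]],[1,[4,15,0],[0.03,0,0]],[1,[4,17,0],[0.03,0,0]],[1,[4,17,0],[0,0,0]],[1,[4,17,0],[0,0,0]],[1,[4,17,0],[0,0,0]],[1,[4,17,0],[0,0,0]],[1,[4,17,0],[0,0,0]],[1,[4,17,0],[0,0,0]],[1,[4,17,0],[0,0,0]],[1,[4,15,0],[0,0,0]],[1,[4,10,0],[0,0,0]],[1,[2,5,0],[0,0,0]],[1,[0,0,0],[0,0,0]]]}}

```text
time: 7.58
position: [559.1, 274.6, 214.0]
tool_rot: [-2.016, -2.374, 0.057]
contact_force: [0.0, 0.1, -1.5]
width: 13.9
```

```bash
python3 -c "
from h import *
goal([568.7,273.2,240],down(1.92))"
```

```text
t 7.58 q [0.277 0.422 1.312 0.002 1.453 0.113] p [559.1 274.6 214. ] F [ 0.   0.1 -1.5] w 13.9
[[-0.162  0.986 -0.044]
 [ 0.987  0.162 -0.011]
 [-0.003 -0.045 -0.999]]
shift [ -3.    8.1 -26.3] turn [-0.036 -0.037 -1.757]
```

Emit:
{"fn": "apply_moves", "kwargs": {"motion": [[1,[0,2,-10],[-0.045,0,0]],[1,[0,0,-12],[0,0,0]],[1,[0,0,-5],[0,0,0]],[1,[0,0,0],[0,0,-0.04]],[1,[0,0,0],[0,0,-0.08]],[1,[0,0,0],[0,0,-0.1]],[1,[0,0,0],[0,0,-0.1]],[1,[0,0,0],[0,0,-0.1]],[1,[0,0,0],[0,0,-0.1]],[1,[0,0,0],[0,0,-0.1]],[1,[0,0,0],[0,0,-0.1]],[1,[0,0,0],[0,0,-0.1]],[1,[0,0,0],[0,0,-0.1]],[1,[0,0,0],[0,0,-0.1]]]}}

```text
time: 8.75
position: [551.2, 270.8, 233.1]
tool_rot: [-0.531, -3.08, 0.02]
contact_force: [-0.3, 0.6, -2.7]
width: 13.4
```

```bash
python3 -c "
from h import *
goal([568.7,273.2,240],down(1.92))"
```

```text
t 8.75 q [ 0.278  0.38   1.329 -0.004  1.453 -0.951] p [551.2 270.8 233.1] F [-0.3  0.6 -2.7] w 13.4
[[-0.942  0.335 -0.018]
 [ 0.335  0.942 -0.01 ]
 [ 0.014 -0.015 -1.   ]]
shift [-15.6   8.   -7.2] turn [-0.01  -0.018 -0.69 ]
```

Emit:
{"fn": "apply_moves", "kwargs": {"motion": [[1,[-2,1,-4],[-0.01,-0.018,-0.08]],[1,[-2,0,-3],[0,0,-0.1]],[1,[-2,0,0],[0,0,-0.1]],[1,[-2,-1,0],[0,0,-0.1]],[1,[-2,-1,0],[0,0,-0.1]],[1,[-2,-1,0],[0,0,-0.1]],[1,[-1,0,0],[0,0,-0.08]],[1,[0,0,0],[0,0,-0.04]],[1,[0,0,0],[0,0,0]]]}}

```text
time: 9.5
position: [558.4, 265.1, 236.7]
tool_rot: [0.623, -3.071, 0.011]
contact_force: [-0.0, -0.5, -0.7]
width: 14.0
```

```bash
python3 -c "
from h import *
import cv2
goal([568.7,273.2,218.5],down(1.92))
a=cv2.resize(imaging.capture('scene')[100:310,130:370,::-1],None,fx=2.5,fy=2.5);cv2.imwrite('pics/s4.png',a)
a=cv2.resize(imaging.capture('top')[90:300,100:380,::-1],None,fx=2.5,fy=2.5);cv2.imwrite('pics/t4.png',a)"
```

```text
t 9.5 q [ 0.267  0.378  1.323 -0.007  1.45  -1.704] p [558.4 265.1 236.7] F [-0.  -0.5 -0.7] w 14.0
[[-0.921 -0.39  -0.007]
 [-0.39   0.921 -0.009]
 [ 0.01  -0.005 -1.   ]]
shift [-12.9   3.5  18. ] turn [-0.006 -0.009  0.051]
```

View pics/s4.png

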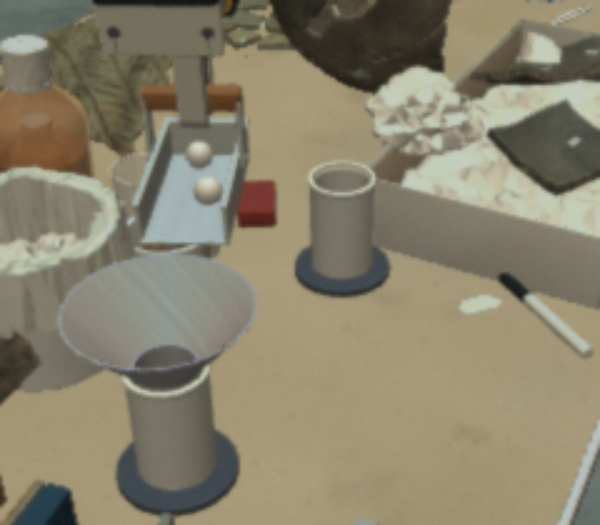

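View pics/t4.png

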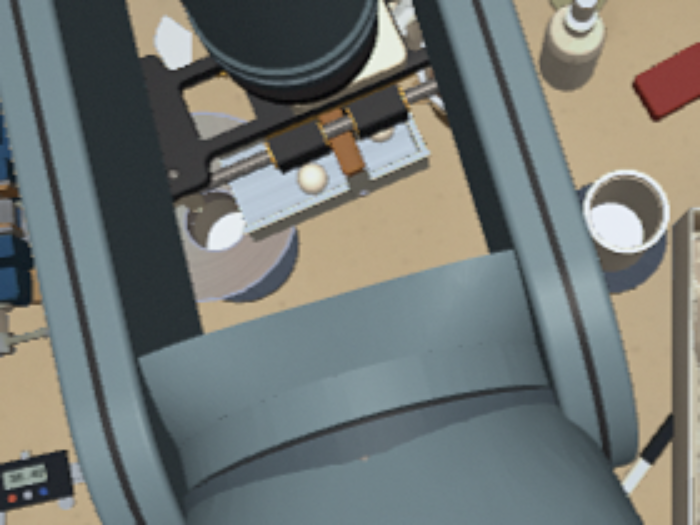

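Emit:
{"fn": "apply_moves", "kwargs": {"motion": [[1,[-6,1,0],[0,0,0]],[1,[-6,1,3],[-0.006,-0.008,0]],[1,[-5,1,4],[0,0,0]],[1,[-1,0,4],[0,0,0]],[1,[0,0,2],[0,0,0]],[1,[0,0,0],[0,0,0]]]}}

```text
time: 10.1
position: [575.2, 276.0, 221.6]
tool_rot: [0.614, -3.08, -0.002]
contact_force: [0.6, -0.3, -1.5]
width: 13.9
```

```bash
cat >> h.py <<'E'
F=np.array([534.5,367.2])
def lip():
    s,M=st(); p=s["position"]+M@np.array([0,75,50.4]); u=M[:2,1]/np.linalg.norm(M[:2,1])
    d=p[:2]-F; print("lip",p.round(1),"along",(d@u).round(1),"side",(d@M[:2,0]).round(1),"tilt",np.degrees(np.arcsin(-M[2,1])).round(1),"roll",np.degrees(np.arcsin(M[2,0])).round(1),"az",np.arctan2(u[1],u[0]).round(3))
E
python3 -c "
from h import *
lip()"
```

```text
t 10.1 q [ 2.720e-01  4.160e-01  1.301e+00  1.000e-03  1.425e+00 -1.692e+00] p [575.2 276.  221.6] F [ 0.6 -0.3 -1.5] w 13.9
[[-0.924 -0.383 -0.002]
 [-0.383  0.924  0.001]
 [ 0.001  0.002 -1.   ]]
lip [546.4 345.3 171.3] along -24.7 side -2.6 tilt -0.1 roll 0.1 az 1.964
```

Lip is well placed. Tilt about the lip, first to about 25°.

Emit:
{"fn": "apply_moves", "kwargs": {"motion": [[1,[0,1,-1.5],[0.02,0,0]],[1,[0,2,-3],[0.04,0,0]],[1,[0,2.5,-3.8],[0.05,0,0]],[1,[0,2.5,-3.8],[0.05,0,0]],[1,[0,2.5,-3.8],[0.05,0,0]],[1,[0,2.5,-3.8],[0.05,0,0]],[1,[0,2.5,-3.8],[0.05,0,0]],[1,[0,2.5,-3.8],[0.05,0,0]],[1,[0,2.5,-3.8],[0.05,0,0]],[1,[0,0,0],[0,0,0]]]}}

```text
time: 10.93
position: [564.8, 301.2, 251.3]
tool_rot: [-0.574, 2.93, -0.643]
contact_force: [-1.0, -0.5, -2.6]
width: 13.9
```

```bash
python3 -c "
from h import *
lip()"
```

```text
t 10.93 q [ 0.554  0.481  1.21  -0.428  1.527 -1.368] p [564.8 301.2 251.3] F [-1.  -0.5 -2.6] w 13.9
[[-0.926 -0.342  0.162]
 [-0.378  0.841 -0.387]
 [-0.004 -0.42  -0.908]]
lip [547.4 344.8 174.1] along -25.6 side -3.4 tilt 24.8 roll -0.2 az 1.957
```

Emit:
{"fn": "apply_moves", "kwargs": {"motion": [[1,[0,3,-1],[0.03,0,0]],[1,[0,3,-1.5],[0.04,0,0]],[1,[0,2.5,-3],[0.05,0,0]],[1,[0,2.5,-3.8],[0.05,0,0]],[1,[0,2.5,-3.8],[0.05,0,0]],[1,[0,2.5,-3.8],[0.05,0,0]],[1,[0,2.5,-3.8],[0.05,0,0]],[1,[0,0,0],[0,0,0]]]}}

```text
time: 11.6
position: [555.0, 328.0, 261.7]
tool_rot: [-0.53, 2.735, -1.083]
contact_force: [-0.2, -0.4, -2.0]
width: 13.6
```

```bash
python3 -c "
from h import *
import cv2
lip()
a=cv2.resize(imaging.capture('scene')[100:310,130:370,::-1],None,fx=2.5,fy=2.5);cv2.imwrite('pics/s5.png',a)"
```

```text
t 11.6 q [ 0.732  0.607  1.135 -0.71   1.668 -1.193] p [555.  328.  261.7] F [-0.2 -0.4 -2. ] w 13.6
[[-0.926 -0.267  0.267]
 [-0.378  0.677 -0.632]
 [-0.011 -0.686 -0.727]]
lip [548.4 346.9 173.6] along -24.0 side -5.2 tilt 43.3 roll -0.7 az 1.947
```

View pics/s5.png

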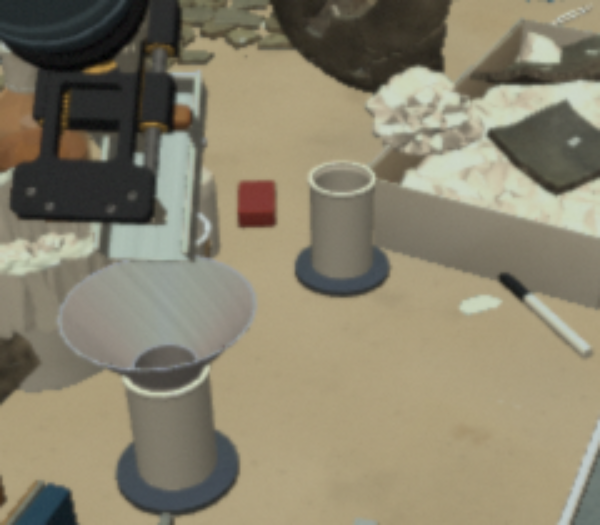

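```bash
python3 -c "
from h import *
import cv2
print(proj('scene',[548.4,346.9,173.6]),proj('scene',[534.5,367,150]))
a=cv2.resize(imaging.capture('top')[90:300,100:380,::-1],None,fx=2.5,fy=2.5);cv2.imwrite('pics/t5.png',a)"
```

```text
[190.72010976 203.22134044] [192.51276522 223.34511386]
```

View pics/t5.png

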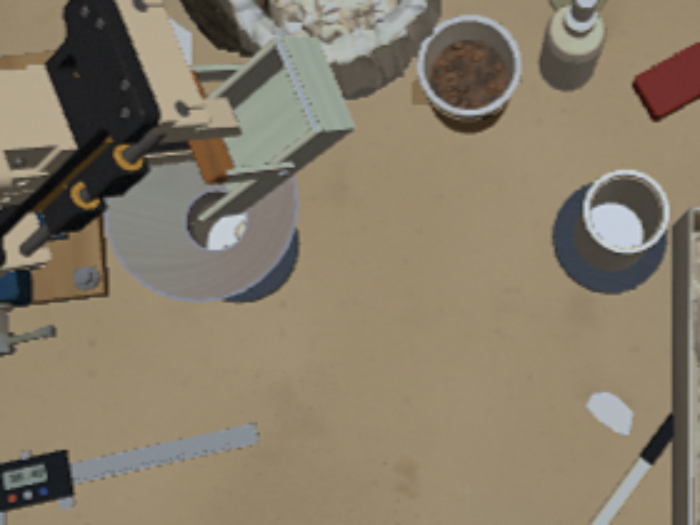

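Emit:
{"fn": "apply_moves", "kwargs": {"motion": [[1,[0,2,-3],[0.04,0,0]],[1,[0,2.5,-3.8],[0.05,0,0]],[1,[0,2.5,-3.8],[0.05,0,0]],[1,[0,2.5,-3.8],[0.05,0,0]],[1,[0,2.5,-3.8],[0.05,0,0]],[1,[0,0,0],[0,0,0]],[1,[0,0,0],[0,0,0]],[1,[0,0,0],[0,0,0]],[1,[0,0,0],[0,0,0]]]}}

```text
time: 12.45
position: [553.9, 339.9, 273.4]
tool_rot: [-0.467, 2.568, -1.363]
contact_force: [0.4, 0.5, -1.9]
width: 13.8
```

```bash
python3 -c "
from h import *
import cv2
lip()
a=cv2.resize(imaging.capture('top')[110:240,120:270,::-1],None,fx=4,fy=4,interpolation=2);cv2.imwrite('pics/t6.png',a)"
```

```text
t 12.45 q [ 0.811  0.711  1.073 -0.889  1.786 -1.121] p [553.9 339.9 273.4] F [ 0.4  0.5 -1.9] w 13.8
[[-0.931 -0.183  0.316]
 [-0.365  0.526 -0.769]
 [-0.026 -0.831 -0.556]]
lip [556.1 340.6 183.1] along -32.2 side -10.4 tilt 56.2 roll -1.5 az 1.906
```

View pics/t6.png

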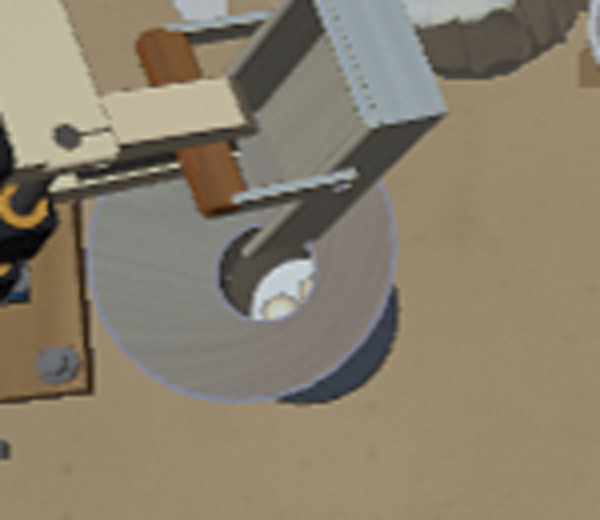

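Emit:
{"fn": "apply_moves", "kwargs": {"motion": [[1,[0,-12,-8],[0,0,0]],[1,[0,-15,-10],[0,0,0]],[1,[0,-5,7],[-0.08,0,0]],[1,[0,-5,7],[-0.1,0,0]],[1,[0,-5,7],[-0.1,0,0]],[1,[0,-5,7],[-0.1,0,0]],[1,[0,-5,7],[-0.1,0,0]],[1,[0,-5,7],[-0.1,0,0]],[1,[0,-5,7],[-0.1,0,0]],[1,[0,-5,7],[-0.1,0,0]],[1,[0,-5,7],[-0.1,0,0]],[1,[0,-3,3],[-0.06,0,0]],[1,[0,0,0],[0,0,0]]]}}

```text
time: 13.58
position: [585.4, 265.6, 303.6]
tool_rot: [-0.582, 3.027, 0.011]
contact_force: [0.7, 0.1, -1.7]
width: 14.0
```

```bash
python3 -c "
from h import *
lip()
goal([430,180,180],down(1.92))
goal([430,180,53],down(.4))"
```

```text
t 13.58 q [ 0.251  0.352  1.203  0.004  1.527 -1.7  ] p [585.4 265.6 303.6] F [ 0.7  0.1 -1.7] w 14.0
[[-0.927 -0.371  0.057]
 [-0.37   0.929  0.018]
 [-0.06  -0.004 -0.998]]
lip [560.4 336.1 253. ] along -38.5 side -12.5 tilt 0.2 roll -3.4 az 1.951
t 13.58 q [ 0.251  0.352  1.203  0.004  1.527 -1.7  ] p [585.4 265.6 303.6] F [ 0.7  0.1 -1.7] w 14.0
[[-0.927 -0.371  0.057]
 [-0.37   0.929  0.018]
 [-0.06  -0.004 -0.998]]
shift [183.1 -21.4 112.9] turn [-0.003  0.06   0.031]
t 13.58 q [ 0.251  0.352  1.203  0.004  1.527 -1.7  ] p [585.4 265.6 303.6] F [ 0.7  0.1 -1.7] w 14.0
[[-0.927 -0.371  0.057]
 [-0.37   0.929  0.018]
 [-0.06  -0.004 -0.998]]
shift [190.7 -20.9 239.7] turn [0.043 0.05  1.55 ]
```

Emit:
{"fn": "apply_moves", "kwargs": {"motion": [[1,[8,0,3],[0,0.05,0]],[1,[16,0,5],[0,0.01,0]],[1,[20,0,8],[0,0,0]],[1,[20,0,10],[0,0,0]],[1,[20,0,10],[0,0,0]],[1,[20,0,12],[0,0,0]],[1,[20,0,12],[0,0,0]],[1,[20,0,12],[0,0,0]],[1,[20,0,12],[0,0,0]],[1,[16,0,12],[0,0,0]],[1,[8,0,12],[0,0,0]],[1,[2,0,8],[0,0,0]],[1,[0,0,4],[0,0,0]],[1,[0,0,0],[0,0,0]]]}}

```text
time: 14.75
position: [405.7, 185.6, 195.1]
tool_rot: [-0.61, 3.052, -0.061]
contact_force: [-0.3, -1.3, -0.7]
width: 13.4
```

```bash
python3 -c "
from h import *
lip()
goal([405,195,53.5],down(1.951))"
```

```text
t 14.75 q [ 0.212  0.077  1.819 -0.042  1.218 -1.74 ] p [405.7 185.6 195.1] F [-0.3 -1.3 -0.7] w 13.4
[[-0.923 -0.384  0.036]
 [-0.385  0.922 -0.033]
 [-0.021 -0.044 -0.999]]
lip [378.7 253.1 141.4] along -45.5 side 187.6 tilt 2.5 roll -1.2 az 1.965
t 14.75 q [ 0.212  0.077  1.819 -0.042  1.218 -1.74 ] p [405.7 185.6 195.1] F [-0.3 -1.3 -0.7] w 13.4
[[-0.923 -0.384  0.036]
 [-0.385  0.922 -0.033]
 [-0.021 -0.044 -0.999]]
shift [ -0.   15.2 141.1] turn [-0.044  0.021  0.015]
```

Emit:
{"fn": "apply_moves", "kwargs": {"motion": [[1,[0,3,8],[-0.03,0.015,0]],[1,[0,2,14],[-0.01,0.006,0]],[1,[0,0,16],[0,0,0]],[1,[0,0,16],[0,0,0]],[1,[0,0,16],[0,0,0]],[1,[0,0,16],[0,0,0]],[1,[0,0,14],[0,0,0]],[1,[0,0,8],[0,0,0]],[1,[0,0,4],[0,0,0]],[1,[0,0,0],[0,0,0]]]}}

```text
time: 15.58
position: [421.5, 193.4, 87.8]
tool_rot: [-0.623, 3.056, -0.015]
contact_force: [1.0, 0.1, -1.2]
width: 13.7
```

```bash
python3 -c "
from h import *
goal([405,195,53.5],down(1.951))"
```

```text
t 15.58 q [ 0.197  0.232  1.93  -0.011  0.957 -1.77 ] p [421.5 193.4  87.8] F [ 1.   0.1 -1.2] w 13.7
[[-0.92  -0.391  0.024]
 [-0.392  0.92  -0.005]
 [-0.02  -0.014 -1.   ]]
shift [15.2  8.4 33.9] turn [-0.013  0.02   0.022]
```

Emit:
{"fn": "apply_moves", "kwargs": {"motion": [[1,[0,0,8],[-0.013,0.02,0]],[1,[0,0,8],[0,0,0]],[1,[0,0,6],[0,0,0]],[1,[0,0,3],[0,0,0]],[1,[0,0,0],[-0.002,0.002,0]],[1,[0,0,0],[0,0,0]]]}}

```text
time: 16.08
position: [424.9, 194.0, 62.7]
tool_rot: [-0.628, 3.077, 0.002]
contact_force: [1.2, -0.3, -2.0]
width: 14.0
```

```bash
python3 -c "
from h import *
goal([405,195,53.5],down(1.951))"
```

```text
t 16.08 q [ 0.188  0.285  1.934  0.002  0.922 -1.787] p [424.9 194.   62.7] F [ 1.2 -0.3 -2. ] w 14.0
[[-0.92  -0.392  0.   ]
 [-0.392  0.92   0.002]
 [-0.001  0.001 -1.   ]]
shift [18.   8.7  9.2] turn [0.001 0.001 0.023]
```

Emit:
{"fn": "apply_moves", "kwargs": {"motion": [[1,[0,0,4],[0,0,0]],[1,[0,0,3],[0,0,0]],[1,[0,0,2],[0,0,0]],[1,[0,0,1],[0,0,0]],[1,[0,0,0],[0,0,0]]]}}

```text
time: 16.5
position: [425.8, 194.2, 53.6]
tool_rot: [-0.628, 3.075, 0.002]
contact_force: [-0.4, 0.0, -0.8]
width: 13.7
```

```bash
python3 -c "
from h import *
import cv2
goal([405,195,53.5],down(1.951))
a=cv2.resize(imaging.capture('scene')[150:300,200:380,::-1],None,fx=4,fy=4);cv2.imwrite('pics/s7.png',a)"
```

```text
t 16.5 q [ 0.188  0.299  1.943  0.002  0.896 -1.787] p [425.8 194.2  53.6] F [-0.4  0.  -0.8] w 13.7
[[-0.92  -0.392  0.003]
 [-0.392  0.92   0.002]
 [-0.004  0.001 -1.   ]]
shift [18.8  8.9  0.1] turn [0.001 0.004 0.023]
```

View pics/s7.png

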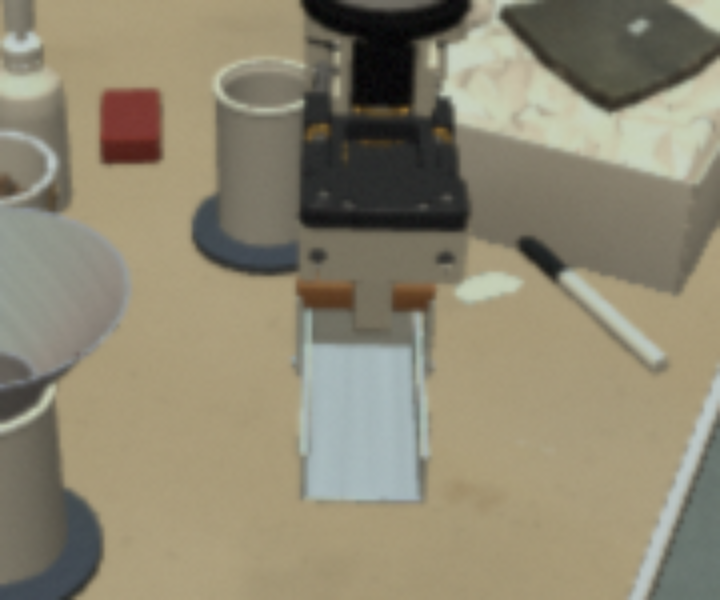

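Emit:
{"fn": "apply_moves", "kwargs": {"motion": [[1,[0,0,1],[0,0,0]],[0.8,[0,0,0],[0,0,0]],[0.75,[0,0,0],[0,0,0]],[0.7,[0,0,0],[0,0,0]],[0.6,[0,0,0],[0,0,0]],[0.5,[0,0,0],[0,0,0]],[0.5,[0,0,0],[0,0,0]],[0.5,[0,0,0],[0,0,0]],[0.5,[0,0,0],[0,0,0]],[0.5,[0,0,0],[0,0,0]]]}}

```text
time: 17.38
position: [426.9, 194.5, 53.6]
tool_rot: [-0.627, 3.072, 0.002]
contact_force: [0.4, -0.5, 0.1]
width: 46.8
```

Emit:
{"fn": "apply_moves", "kwargs": {"motion": [[0.5,[0,0,-5],[0,0,0]],[0.5,[0,0,-10],[0,0,0]],[0.5,[0,0,-15],[0,0,0]],[0.5,[0,0,-20],[0,0,0]],[0.5,[0,0,-20],[0,0,0]],[0.5,[0,0,-20],[0,0,0]],[0.5,[0,0,-20],[0,0,0]],[0.5,[0,0,-20],[0,0,0]],[0.5,[0,0,-15],[0,0,0]],[0.5,[0,0,-5],[0,0,0]],[0.5,[0,0,0],[0,0,0]],[0.5,[0,0,0],[0,0,0]]]}}

```text
time: 18.38
position: [424.3, 193.8, 212.7]
tool_rot: [-0.628, 3.074, 0.002]
contact_force: [-0.2, -0.5, -0.0]
width: 46.2
```

```bash
python3 -c "
from h import *
import cv2
st()
a=imaging.capture('scene')[...,::-1];cv2.imwrite('pics/s8.png',a)
b=imaging.capture('top')[...,::-1];cv2.imwrite('pics/t8.png',b)"
```

```text
t 18.38 q [ 0.187  0.108  1.737  0.002  1.292 -1.787] p [424.3 193.8 212.7] F [-0.2 -0.5 -0. ] w 46.2
[[-0.92  -0.392  0.004]
 [-0.392  0.92   0.002]
 [-0.004  0.001 -1.   ]]
```

View pics/s8.png

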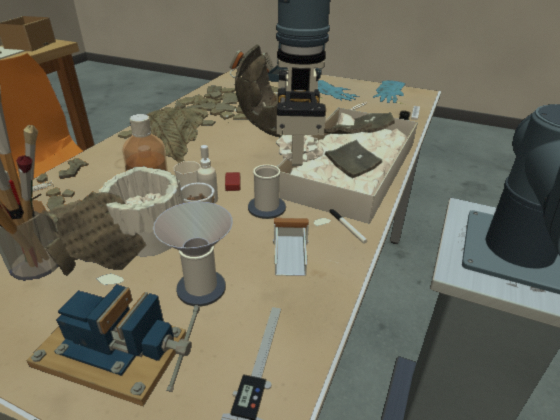

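View pics/t8.png

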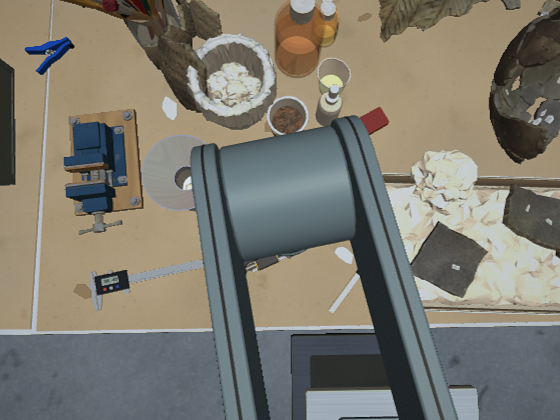

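```bash
python3 -c "
from station import arm
print(arm.hand_in())"
```

```text
the job is handed in; nothing more can be done
None
```

I gripped the scoop by its wooden handle and lifted it level. I then tilted it about its lip over the funnel to about 56° nose down, which emptied it. After that I set it down near where it started, released it and raised the arm clear. I handed in at about 18.4 s of the 54 s allowed.

**What the last checks showed:**
- **Pebbles:** the top view during the pour showed both pebbles through the funnel throat, inside the jar. They were not seen again after that, because the arm hid the throat in the final top view.
- **Scoop and jar:** the final scene picture shows the scoop empty and upright on the table. The funnel jar is also upright and looks unmoved.
- **Arm:** the gripper was open 46 mm and clear of everything, with the tool at 213 mm height. The contact force read close to zero.

No check failed or disagreed. The scoop came to rest about 20 mm from the spot I aimed for, in clear space.

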